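# Slide the lapping machine's guard across and collect the finished watch case

## Task

On the desktop lapping machine, slide the clear guard all the way along its track, off the catch tray and fully across to the far stop so that it shuts over the round lapping disc. Then take the finished watch case out of the uncovered catch tray, set it down flat (do not drop it) on the floor of the wooden tote and let go. Leave the guard over the disc, and do not disturb the loupe, the tin or the blower.

Things in the scene. Friction and masses are not known exactly. Their poses are not given: they have to be found in the camera images.
- machine: Low grey lapping machine, fixed, 180 (x) by 340 (y) by 70 high; origin at the centre of its underside, z up. Two bays open at the top, 150 by 150 inside: the catch tray centred at y = -83 (black floor, walls 20 above it) and the lap bay at y = +83 with a steel disc 116 across. Rails along y on top (to z = 76). Stands to the robot's left or right, turned up to 0.25 rad.
- guard (a joint): Travel of the guard along the machine's +y, in m: 0 = over the catch tray, 0.166 = far stop, over the lapping disc. Starts at 0 to 0.03; stays where it is left; takes about 3 N to slide. The guard is a flat clear panel with an aluminium frame, 166 (x) by 160 (y), underside 77 and top 85 above the table.
- guard_handle (a point): Centre of the guard's handle: an upright black fin in the middle of the panel, 90 long along the machine's x, 12 thick along its y, its top 113 and this point 98 above the table. It may be pushed on its broad face or pinched from above. Moves with the guard; axes as the machine's.
- tray_floor (a point): Centre of the catch tray's floor, 50 above the table, fixed on the machine; axes as the machine's.
- case_center (a point): Centre (half-way up) of the finished watch case: solid polished steel disc 42 across, 14 high, about 70 g, lying flat on the catch tray's floor under the guard, within 25 of the tray's centre, turned up to 0.7 rad from the machine. Four small lugs at its two ends along its own x (53 over the lugs); grip it across its own y, where the round sides are free (42 wide). z up.
- tote: Open wooden tote, 150 (x) by 130 (y) by 35 high, walls and floor 7 thick, 0.7 kg, loose on the table; origin at the centre of its underside, z up. It stands on the other side of the robot's centre line from the machine.
- loupe: Bystander: chrome loupe standing on the table, 38 across, 36 high; origin at the centre of its underside. Leave alone.
- tin: Bystander: round aluminium tin with its twist cap on, 76 across, 34 high; origin at the centre of its underside. Leave alone.
- blower: Bystander: red silicone dust blower standing on its bulb, 58 across, 92 high; origin at the centre of its underside. Leave alone.
Things that resemble listed ones, but are neither listed nor needed, are in the scene too. Several things look just like the tote: the one meant starts farthest to the robot's left.

How it is judged:
By the outcome, as a careful person would: the job done as asked, in the order asked, and still so for the second after the job is handed in, with the robot touching nothing.
It also fails if it takes over 51 s, if anything falls off the work surface, if the arm or the gripper's body presses on something with over 40 N, if the wrist force passes 120 N, or if a joint passes its speed limit or range.

## Robot

A 6-joint arm with a two-finger parallel gripper is mounted at the origin on the work surface. World frame = base frame: x ahead of the robot, y to its left, z up, the work surface at z = 0. Lengths are in m, angles in rad, forces in N, time in s.
With the tool pointing down it reaches from about 0.375 to 0.975 m from the base axis. Payload 3.8 kg.
Tool frame: the origin (TCP) lies midway between the tips of the shut fingers; the grasp point (between the pads) lies 19 mm behind it (bot.grip_point_offset is the z of the grasp point in the tool frame, in m); z points along the fingers, y is the line along which they close (so a half turn about z gives the same grasp; the last joint's range is limited). The gripper opens to 85 mm and grips with 20 to 120 N. Pads are 22 mm wide; open, the fingers measure 114 mm over their backs; the gripper's body (76 mm by 85 mm) begins 54 mm behind the grasp point. The pads swing forward as they close: fully open they stand 13 mm farther back than shut.
Start: joints at [-1.333, 0.264, 1.604, -0, 1.274, -0.037], TCP at [0.183, -0.65, 0.231] pointing down, gripper open.
Joint ranges: [-2.63, 2.63], [-0.94, 2.18], [0.31, 2.57], [-1.31, 4.45], [0, 2.66], [-2.55, 2.55]. Speed limits (rad/s): [2.57, 2.57, 3.14, 3.14, 3.14, 3.14].

## Interface

Orientations are given as a rotation vector (axis times angle).
In Python, from workcell import sensors, optics, order, bot gives the robot as it stands.
- The arm moves only by the tool play_rows, never from a script. Its argument "commands" is a list of rows, each a list of 6 numbers: the shift along the tool's x, y, z in cm, then the turn, a rotation vector about the tool's x, y, z in rad. In form: [[dx, dy, dz, wx, wy, wz], ...]. A call has 1 to 5 rows; each row shifts and turns the commanded pose from where the row before left it, along the tool's axes as they then stand; what a row does not reach is not made up. A row lasts 1/12 s, in which the tool goes at most 41.7 mm and 7.16 degrees, less where a joint would pass 70% of its speed; a pose out of reach is approached as far as the arm can. A call with a gripper value outside its range is refused whole. "grip" is the closure, from 0 (fully open) to 1 (shut), set as the call begins (left out, the last holds). The fingers move at their own pace and stop on an object; "force" is the grip in N (left out, the last holds). Time passes only in rows, so rows that do not move let the fingers close. It gives the time, the measured TCP pose, the force, the opening and the grip force at its end, in the units of the state.
- sensors.read_state(): the state, without advancing time (a new reading comes with each control period).
- optics.read_camera(name): name is "scene" or "top" or "wrist"; returns the picture (400x640x3 uint8, red, green, blue); there is no depth.
- optics.camera_info(name): a dict with "mtx" (3x3 intrinsics, pixels), "R" (3x3) and "t" (3): a world point X has camera coordinates R X + t. Camera axes: x right, y down, z forward; pixel columns grow to the right and rows downward; lengths in m; the calibration is good to about 2 mm. A picture is of the moment at which its call begins: read the wrist's pose just before it. camera_info takes no time and is no camera call; for the wrist camera it gives the pose at the moment of the call.
- order.finish_job(): hands the job in; it is judged then, once.
The state is a dict: "time": time; "q": joint angles; "joint_vel": joint speeds; "joint_torque": joint torques, N m; "tool_pos": TCP position; "tcp_rot": TCP orientation; "wrist_force": force on the tool from outside, world axes, zero at the start; "torque": the same for the moment, N m; "width": opening from 0.0 (shut) to 1.0 (fully open); "grip_force": force on a finger pad.
Only numpy, scipy, OpenCV 4.12 (cv2) and the standard library are available. Lean on these libraries where they do the work, as an engineer would, in place of code of your own. Each camera call takes 0.05 s, during which the arm holds its last target. There are 200 camera calls.

## Working session

There is one attempt and no reset: what is moved stays moved. The work goes in short steps, Python scripts to look and compute and a tool call to move; the robot and the scene stay as the last step left them, time stands still between calls to the robot, and variables do not carry over. Pictures are saved under pics/ and viewed, at most 10 in all, crops included, and the job is handed in when it is done.

Besides the shell and the picture viewer there is one more tool, called after "Request:" in YAML: its name, and indented under it one key for each argument. play_rows: Moves the arm, as the interface text tells. Its arguments: {"type":"object","properties":{"commands":{"type":"array","items":{"type":"array","items":{"type":"number"}}},"grip":{"type":"number"},"force":{"type":"number"}},"required":["commands"]}

```bash
mkdir -p pics
cat > h.py <<'E'
import numpy as np, cv2
from workcell import sensors, optics, order, bot
from scipy.spatial.transform import Rotation as Rn
def ray(info,u,v,z):
    K,R,t=[np.array(info[k]) for k in("mtx","R","t")]
    c=-R.T@t; d=R.T@np.linalg.inv(K)@np.array([u,v,1.]); return c+d*(z-c[2])/d[2]
def proj(info,X):
    K,R,t=[np.array(info[k]) for k in("mtx","R","t")]
    p=K@(R@np.array(X,float)+t); return p[:2]/p[2]
def snap(name,fn):
    i=optics.camera_info(name); im=optics.read_camera(name); cv2.imwrite("pics/"+fn,im[:,:,::-1]); return i,im
E
python3 - <<'E'
from h import *
s=sensors.read_state(); print(s['time'],s['tool_pos'],s['tcp_rot'],s['wrist_force'],s['width'],bot.grip_point_offset)
for n in("top","scene"):
    i,im=snap(n,n+"0.png"); print(n,-i['R'].T@i['t'],i['R'].round(2).tolist(),i['mtx'][0])
print(Rn.from_rotvec(s['tcp_rot']).as_matrix().round(3))
E
```

```text
0.0 [ 0.18297917 -0.64896672  0.22994609] [-3.10976735e+00 -4.29935180e-01  3.34268005e-04] [ 0.4465711  -0.59740395 -0.19352711] 1.0010146804424707 -0.0187
top [0.41282057 0.01231804 1.14947622] [[-0.02, -1.0, -0.02], [-0.99, 0.02, -0.17], [0.17, 0.02, -0.99]] [426.65906294   0.         319.16704802]
scene [1.09549576 0.63648728 0.69718858] [[-0.77, 0.64, 0.01], [0.39, 0.48, -0.79], [-0.51, -0.6, -0.62]] [370.99185584   0.         313.99488761]
[[ 0.962  0.271 -0.001]
 [ 0.271 -0.962  0.002]
 [ 0.    -0.002 -1.   ]]
```

View pics/top0.png

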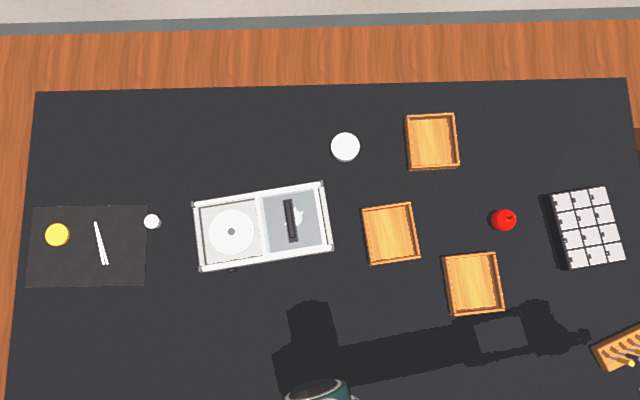

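View pics/scene0.png

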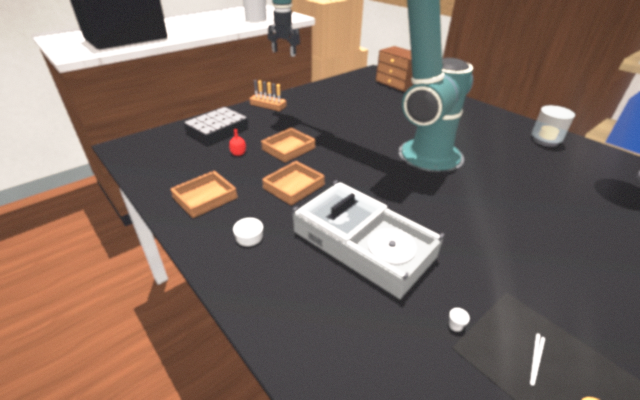

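Top view: three totes, at (391,233), (432,141) and (473,284). Image left is robot +y, so (391,233) is the leftmost and is the one meant. The machine is centred near (262,227). The black handle is at (291,220), with the case partly visible under it. Next I measure these and confirm in an enlarged crop.

Run:
```python
from h import *
im=cv2.imread("pics/top0.png"); i=optics.camera_info("top")
hsv=cv2.cvtColor(im,cv2.COLOR_BGR2HSV)
def rects(mask,z,amin,box):
    m=np.zeros_like(mask); x0,y0,x1,y1=box; m[y0:y1,x0:x1]=mask[y0:y1,x0:x1]
    cs,_=cv2.findContours(m,cv2.RETR_EXTERNAL,cv2.CHAIN_APPROX_NONE)
    for c in cs:
        if cv2.contourArea(c)<amin: continue
        P=np.array([ray(i,u,v,z)[:2] for u,v in c[:,0]],np.float32)*1000
        print("z",z,"px",c[:,0].mean(0).round(),cv2.minAreaRect(P), cv2.boxPoints(cv2.minAreaRect(P)).round().tolist())
wood=((hsv[...,0]<22)&(hsv[...,1]>90)&(hsv[...,2]>90)).astype(np.uint8)
rects(wood,0.035,800,(340,100,520,330))
gray=((hsv[...,1]<40)&(hsv[...,2]>90)).astype(np.uint8)
rects(gray,0.074,2000,(180,165,340,280))
blk=((hsv[...,2]<60)).astype(np.uint8)
rects(blk,0.113,100,(275,195,308,248))
c=im[165:285,180:440]; cv2.imwrite("pics/crop.png",cv2.resize(c,(780,360),interpolation=cv2.INTER_CUBIC))
for n,(u,v),z in(("tin",(345,147),.034),("loupe",(152,221),.036),("blower",(504,220),.05)): print(n,ray(i,u,v,z).round(3))
```

```text
z 0.035 px [473. 284.] ((384.41387939453125, -358.47222900390625), (152.9239501953125, 140.11285400390625), 5.047808647155762) [[302.0, -295.0], [314.0, -435.0], [467.0, -422.0], [454.0, -282.0]]
z 0.035 px [390. 233.] ((517.3789672851562, -153.655517578125), (152.8183135986328, 135.55270385742188), 7.383747577667236) [[433.0, -96.0], [450.0, -231.0], [602.0, -211.0], [584.0, -77.0]]
z 0.035 px [432. 141.] ((763.7555541992188, -277.621337890625), (159.5760040283203, 137.8374786376953), 2.0224153995513916) [[682.0, -212.0], [686.0, -349.0], [846.0, -344.0], [841.0, -206.0]]
z 0.074 px [261. 226.] ((537.522705078125, 176.92739868164062), (185.72171020507812, 346.598388671875), 8.21492862701416) [[421.0, 335.0], [470.0, -8.0], [654.0, 19.0], [605.0, 362.0]]
tin [ 0.752 -0.043  0.034]
loupe [0.56  0.473 0.036]
blower [ 0.543 -0.446  0.05 ]
```

View pics/crop.png

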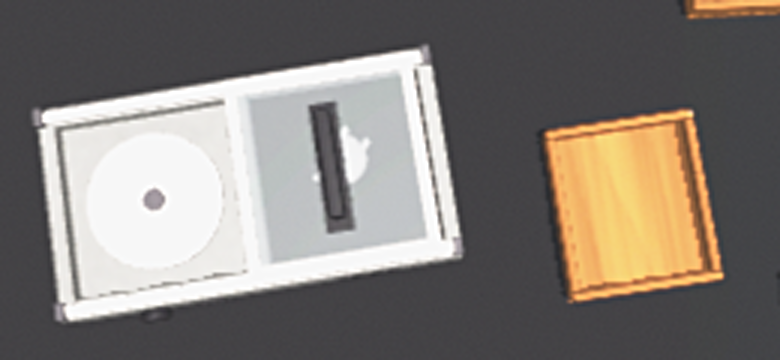

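The crop confirms it: the tote centred at crop (633,205) is the nearest to the machine, farthest left of the three, with the right proportions. The machine has its disc on the left side. The fin is at crop (331,167) with the case under it.

```bash
cat >> h.py <<'E'
def tomove(target,yaw=None):
    s=sensors.read_state(); R=Rn.from_rotvec(s['tcp_rot']).as_matrix()
    cy=np.arctan2(R[1,0],R[0,0]); d=R.T@(np.array(target)-s['tool_pos'])*100
    print("t",round(s['time'],2),"pos",s['tool_pos'].round(4),"yaw",round(cy,3),"d_tool_cm",d.round(2),"wz",None if yaw is None else round(cy-yaw,3),"tilt",R[2].round(4))
E
python3 - <<'E'
from h import *
im=cv2.imread("pics/top0.png"); i=optics.camera_info("top"); g=im.max(2)
m=np.zeros_like(g); m[198:246,280:302]=(g[198:246,280:302]<75)
c=max(cv2.findContours(m,0,1)[0],key=cv2.contourArea); print(cv2.minAreaRect(c))
P=np.array([ray(i,u,v,.105)[:2] for u,v in c[:,0]],np.float32)*1000; r=cv2.minAreaRect(P);print(r)
h=np.array(r[0])/1000
yaw=.143; ex=np.array([np.cos(yaw),np.sin(yaw)]); ey=np.array([-ex[1],ex[0]]); C=np.array([.5375,.177])
print("handle machine",(h-C)@ex,(h-C)@ey)
st=h-ey*.036; en=C+ey*(.083-.0205); print(st,en)
tomove([*st,.16],yaw)
E
```

```text
((289.2485656738281, 219.1156005859375), (36.7978401184082, 6.842573642730713), 81.25383758544922)
((549.3653564453125, 103.18035888671875), (91.79596710205078, 16.926408767700195), 8.272884368896484)
handle machine 0.001223977574566562 -0.07475712659382326
[0.55449583 0.06754781] [0.52859293 0.23886206]
t 0.1 pos [ 0.183  -0.649   0.2301] yaw 0.275 d_tool_cm [ 55.2  -58.87   7.13] wz 0.132 tilt [ 1.0e-04 -2.1e-03 -1.0e+00]
```

Request:
play_rows:
  commands:
    - [2.5, -2.7, 0, 0, 0, 0]
    - [2.5, -2.7, 0, 0, 0, 0]
    - [2.5, -2.7, 0, 0, 0, 0]
    - [2.5, -2.7, 0, 0, 0, 0]
    - [2.5, -2.7, 0, 0, 0, 0]
  grip: 1
  force: 30

```text
time: 0.52
tool_pos: [0.2671, -0.4839, 0.2305]
tcp_rot: [-3.111, -0.429, 0.0]
wrist_force: [0.2, -0.2, -0.4]
width: 0.302
grip_force: 0.0
```

Request:
play_rows:
  commands:
    - [2.5, -2.7, 0, 0, 0, 0]
    - [2.5, -2.7, 0, 0, 0, 0]
    - [2.5, -2.7, 0, 0, 0, 0]
    - [2.5, -2.7, 0, 0, 0, 0]
    - [2.5, -2.7, 0, 0, 0, 0]

```text
time: 0.93
tool_pos: [0.3506, -0.3201, 0.2309]
tcp_rot: [-3.112, -0.43, 0.0]
wrist_force: [0.7, -0.4, 0.1]
width: -0.003
grip_force: 0.0
```

Request:
play_rows:
  commands:
    - [2.5, -2.7, 0, 0, 0, 0]
    - [2.5, -2.7, 0, 0, 0, 0]
    - [2.5, -2.7, 0, 0, 0, 0]
    - [2.5, -2.7, 0, 0, 0, 0]
    - [2.5, -2.7, 0, 0, 0, 0]

```text
time: 1.35
tool_pos: [0.4343, -0.1563, 0.231]
tcp_rot: [-3.112, -0.43, 0.0]
wrist_force: [1.1, -0.5, -0.4]
width: 0.0
grip_force: 0.0
```

Request:
play_rows:
  commands:
    - [2.5, -2.7, 0, 0, 0, 0]
    - [2.5, -2.7, 0, 0, 0, 0]
    - [2.5, -2.7, 0, 0, 0, 0]
    - [2.5, -2.7, 0, 0, 0, 0]
    - [0, 0, 0, 0, 0, 0]

```text
time: 1.77
tool_pos: [0.503, -0.0218, 0.2311]
tcp_rot: [-3.108, -0.438, -0.002]
wrist_force: [0.4, -0.2, -0.2]
width: 0.001
grip_force: 0.0
```

```bash
python3 -c "
from h import *
tomove([.5545,.0675,.16],.143)"
```

```text
t 1.77 pos [ 0.503  -0.0218  0.2311] yaw 0.28 d_tool_cm [ 7.4  -7.14  7.14] wz 0.137 tilt [ 0.0019 -0.0026 -1.    ]
```

Request:
play_rows:
  commands:
    - [1.8, -1.8, 1.4, 0, 0, 0.034]
    - [1.8, -1.8, 1.4, 0, 0, 0.034]
    - [1.9, -1.8, 1.4, 0, 0, 0.034]
    - [1.9, -1.7, 1.4, 0, 0, 0.035]
    - [0, 0, 0, 0, 0, 0]

```text
time: 2.18
tool_pos: [0.5572, 0.061, 0.1716]
tcp_rot: [-3.133, -0.218, 0.007]
wrist_force: [-1.5, 0.3, -0.6]
width: 0.001
grip_force: 0.0
```

```bash
python3 -c "
from h import *
tomove([.5545,.0675,.094],.143)
i,im=snap('top','top1.png'); cv2.imwrite('pics/t1c.png',cv2.resize(im[150:300,180:340,::-1],(640,600)))"
```

```text
t 2.18 pos [0.5572 0.061  0.1716] yaw 0.139 d_tool_cm [-0.14 -0.66  7.76] wz -0.004 tilt [-0.0041 -0.0017 -1.    ]
```

View pics/t1c.png

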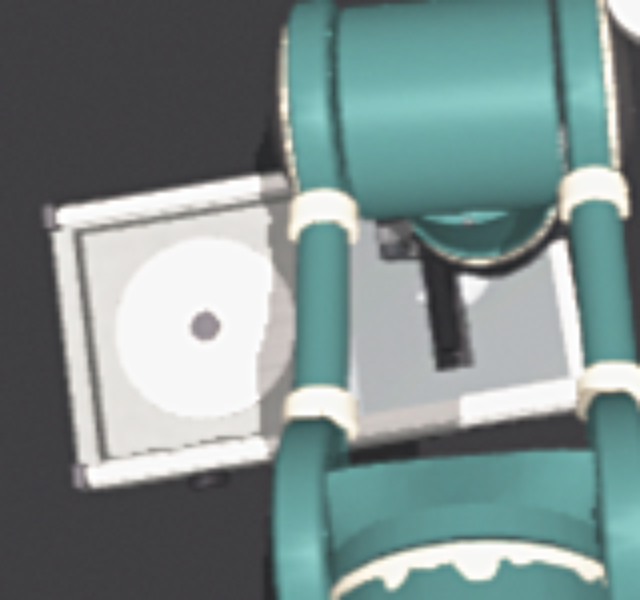

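The crop shows the arm above the tray side, with the fin at crop (450,310) on its +y side, as planned. Next I lower behind the fin.

Request:
play_rows:
  commands:
    - [0, 0, 2.0, 0, 0, 0]
    - [0, 0, 2.0, 0, 0, 0]
    - [0, 0, 2.0, 0, 0, 0]
    - [0, 0, 1.0, 0, 0, 0]
    - [0, 0, 0, 0, 0, 0]

```text
time: 2.65
tool_pos: [0.5548, 0.0574, 0.1028]
tcp_rot: [3.134, 0.216, -0.009]
wrist_force: [-0.9, 0.7, 0.5]
width: -0.001
grip_force: 0.0
```

```bash
python3 -c "
from h import *
tomove([.5286,.2389,.096],.143)"
```

```text
t 2.65 pos [0.5548 0.0574 0.1028] yaw 0.137 d_tool_cm [ -0.1  -18.34   0.68] wz -0.006 tilt [-5.5e-03 -2.0e-04 -1.0e+00]
```

Request:
play_rows:
  commands:
    - [0, -0.5, 0.3, 0, 0, 0]
    - [0, -0.5, 0.3, 0, 0, 0]
    - [0, -0.7, 0, 0, 0, 0]
    - [0, -1.0, 0, 0, 0, 0]
    - [0, -1.0, 0, 0, 0, 0]

```text
time: 3.07
tool_pos: [0.553, 0.0956, 0.1003]
tcp_rot: [3.133, 0.217, 0.003]
wrist_force: [0.7, -3.9, 1.1]
width: 0.003
grip_force: 1.6
```

Request:
play_rows:
  commands:
    - [0, -1.2, 0, 0, 0, 0]
    - [0, -1.2, 0, 0, 0, 0]
    - [0, -1.2, 0, 0, 0, 0]
    - [0, -1.2, 0, 0, 0, 0]
    - [0, -1.2, 0, 0, 0, 0]

```text
time: 3.48
tool_pos: [0.5442, 0.156, 0.0996]
tcp_rot: [-3.134, -0.217, -0.001]
wrist_force: [0.9, -2.4, 2.0]
width: 0.003
grip_force: 1.6
```

Request:
play_rows:
  commands:
    - [0, -1.2, 0, 0, 0, 0]
    - [0, -1.2, 0, 0, 0, 0]
    - [0, -1.0, 0, 0, 0, 0]
    - [0, -1.0, 0, 0, 0, 0]
    - [0, -0.5, 0, 0, 0, 0]

```text
time: 3.9
tool_pos: [0.5371, 0.2046, 0.0991]
tcp_rot: [-3.134, -0.217, 0.0]
wrist_force: [0.7, -3.0, 1.5]
width: 0.002
grip_force: 1.4
```

```bash
python3 -c "
from h import *
tomove([.5286,.2389,.096],.143)"
```

```text
t 3.9 pos [0.5371 0.2046 0.0991] yaw 0.138 d_tool_cm [-0.37 -3.51  0.32] wz -0.005 tilt [-2.e-04 -4.e-04 -1.e+00]
```

Request:
play_rows:
  commands:
    - [0, -0.8, 0, 0, 0, 0]
    - [0, -0.8, 0, 0, 0, 0]
    - [0, -0.6, 0, 0, 0, 0]
    - [0, -0.3, 0, 0, 0, 0]
    - [0, -0.2, 0, 0, 0, 0]

```text
time: 4.32
tool_pos: [0.5333, 0.2302, 0.0991]
tcp_rot: [3.134, 0.217, -0.001]
wrist_force: [-0.2, -3.0, 1.7]
width: 0.002
grip_force: 1.3
```

Request:
play_rows:
  commands:
    - [0, -0.2, 0, 0, 0, 0]
    - [0, -0.2, 0, 0, 0, 0]
    - [0, 0, 0, 0, 0, 0]

```text
time: 4.57
tool_pos: [0.5328, 0.234, 0.099]
tcp_rot: [-3.134, -0.216, 0.001]
wrist_force: [-0.5, -2.0, 0.5]
width: 0.0
grip_force: 0.5
```

Request:
play_rows:
  commands:
    - [0, -0.2, 0, 0, 0, 0]
    - [0, -0.2, 0, 0, 0, 0]
    - [0, 0, 0, 0, 0, 0]

```text
time: 4.82
tool_pos: [0.5323, 0.2379, 0.0991]
tcp_rot: [-3.134, -0.216, 0.001]
wrist_force: [-0.8, -1.5, 0.4]
width: 0.0
grip_force: 0.8
```

Request:
play_rows:
  commands:
    - [0, -0.2, 0, 0, 0, 0]
    - [0, -0.1, 0, 0, 0, 0]
    - [0, 0, 0, 0, 0, 0]

```text
time: 5.07
tool_pos: [0.5321, 0.2388, 0.0991]
tcp_rot: [3.13, 0.217, -0.001]
wrist_force: [0.1, -9.0, 2.3]
width: -0.001
grip_force: 4.4
```

Request:
play_rows:
  commands:
    - [0, -0.15, 0, 0, 0, 0]
    - [0, 0, 0, 0, 0, 0]

```text
time: 5.23
tool_pos: [0.5321, 0.239, 0.0991]
tcp_rot: [3.128, 0.218, -0.001]
wrist_force: [0.8, -13.8, 4.0]
width: 0.003
grip_force: 6.7
```

Request:
play_rows:
  commands:
    - [0, 0.6, 0, 0, 0, 0]
    - [0, 1.0, 0, 0, 0, 0]
    - [0, 0, -3, 0, 0, 0]
    - [0, 1.5, -3, 0, 0, 0]
    - [0, 2.5, -3, 0, 0, 0]

```text
time: 5.65
tool_pos: [0.5392, 0.188, 0.1897]
tcp_rot: [-3.132, -0.219, 0.001]
wrist_force: [1.1, -0.0, -0.4]
width: 0.002
grip_force: 0.0
```

Request:
play_rows:
  commands:
    - [0, 3, -1, 0, 0, 0]
    - [0, 3, -1, 0, 0, 0]
    - [0, 3, 0, 0, 0, 0]
    - [0, 2, 0, 0, 0, 0]
    - [0, 0, 0, 0, 0, 0]
  grip: 0.3

```text
time: 6.07
tool_pos: [0.5558, 0.0745, 0.21]
tcp_rot: [3.134, 0.211, 0.004]
wrist_force: [-1.2, -0.8, 0.4]
width: 0.695
grip_force: 0.0
```

```bash
python3 -c "
from h import *
tomove([.5493,.095,.2],.143)
i,im=snap('wrist','w1.png'); snap('scene','s1.png')
print(proj(i,[.5493,.095,.057]))"
```

```text
t 6.07 pos [0.5558 0.0745 0.21  ] yaw 0.134 d_tool_cm [-0.37 -2.12  1.  ] wz -0.009 tilt [ 2.2e-03  8.0e-04 -1.0e+00]
[291.09710424 190.54635774]
```

View pics/w1.png

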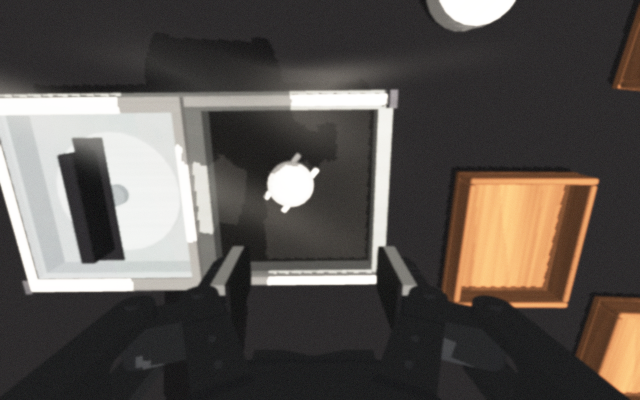

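The wrist view shows the guard over the disc, with the fin at (95,200) on the left. The tray is open and the case is at (290,184). Its lugs are at (296,158), (317,173), (267,196) and (286,209), and the tote is at (520,235).

```bash
cat > meas.py <<'E'
from h import *
def case(i,im,box):
    x0,y0,x1,y1=box; g=im.min(2); m=np.zeros(g.shape,np.uint8); m[y0:y1,x0:x1]=(g[y0:y1,x0:x1]>100)*255
    c=max(cv2.findContours(m,0,1)[0],key=cv2.contourArea); m=cv2.drawContours(np.zeros_like(m),[c],-1,255,-1)
    r=int(np.sqrt(cv2.contourArea(c)/np.pi)*1.2)|1
    d=cv2.morphologyEx(m,cv2.MORPH_OPEN,cv2.getStructuringElement(2,(r,r)))
    W=lambda mm,z:np.array([ray(i,u,v,z)[:2] for v,u in np.argwhere(mm>0)])
    D=W(d,.062); P=W(m,.062); C=D.mean(0); q=P-C; L=q[np.linalg.norm(q,axis=1)>.0225]
    a=np.arctan2(L[:,1],L[:,0]); ax=np.arctan2(np.sin(2*a).mean(),np.cos(2*a).mean())/2
    print("case",C.round(4),P.mean(0).round(4),"axis",ax.round(3),"diam",2*np.sqrt(len(D)/len(D)*cv2.contourArea(max(cv2.findContours(d,0,1)[0],key=cv2.contourArea))/np.pi),"extent",2*np.linalg.norm(q,axis=1).max(),"lug deg",np.degrees(a).round().astype(int)[::5].tolist())
    return C,ax
E
python3 - <<'E'
from meas import *
import workcell
i=optics.camera_info('wrist'); im=cv2.imread('pics/w1.png')[:,:,::-1]
C,ax=case(i,im,(255,145,330,225))
yaw=.143; ex=np.array([np.cos(yaw),np.sin(yaw)]); ey=np.array([-ex[1],ex[0]])
print("in machine",(C-[.5375,.177])@ex,(C-[.5375,.177])@ey, ax-yaw)
tomove([*C,.13],ax)
# tote and machine from wrist view
h=cv2.cvtColor(im[:,:,::-1].copy(),cv2.COLOR_BGR2HSV); w=((h[...,0]<22)&(h[...,1]>90)&(h[...,2]>50)).astype(np.uint8)
m=np.zeros_like(w); m[160:315,435:605]=w[160:315,435:605]; m[285:,575:]=0
c=max(cv2.findContours(m,0,1)[0],key=cv2.contourArea); print(cv2.minAreaRect(np.array([ray(i,u,v,.035)[:2] for u,v in c[:,0]],np.float32)*1000))
for p in((62,100),(31,290),(398,92),(386,282)): print(p,ray(i,*p,.076).round(3))
E
```

```text
case [0.5556 0.0995] [0.5559 0.0992] axis -0.561 diam 46.21535822963223 extent 0.06020935098441734 lug deg [-5, -8, -8, -5, 1, -9, -2, -12, -6, -2, -9, -47, -52, -51, -48, -53, -51, -56, -55, -55, -59, -60, -62, 114, 117, 120, 122, 123, 123, 128, 128, 128, 131, 167, 168, 179, 167, 177, 168, 178, 172, 171, 175]
in machine 0.006859733184353203 -0.07933268261339776 -0.7044237114986819
t 6.17 pos [0.555  0.0774 0.2094] yaw 0.136 d_tool_cm [ 0.35 -2.17  7.95] wz 0.697 tilt [ 9.0e-04 -1.1e-03 -1.0e+00]
((516.796142578125, -143.71583557128906), (156.97589111328125, 146.18313598632812), 7.5456342697143555)
(62, 100) [0.604 0.292 0.076]
(31, 290) [0.421 0.336 0.076]
(398, 92) [0.647 0.021 0.076]
(386, 282) [ 0.476 -0.003  0.076]
```

Request:
play_rows:
  commands:
    - [0, 0, 1, 0, 0, 0.115]
    - [0, 0, 1, 0, 0, 0.115]
    - [0, 0, 1, 0, 0, 0.115]
    - [0, 0, 1, 0, 0, 0.115]
    - [0, 0, 1, 0, 0, 0.115]

```text
time: 6.58
tool_pos: [0.5546, 0.0794, 0.1586]
tcp_rot: [-3.064, 0.688, 0.0]
wrist_force: [0.5, 0.7, -0.2]
width: 0.699
grip_force: 0.0
```

Request:
play_rows:
  commands:
    - [0, 0, 1, 0, 0, 0.1]
    - [0, 0, 0, 0, 0, 0]
    - [0, 0, 0, 0, 0, 0]

```text
time: 6.83
tool_pos: [0.554, 0.0789, 0.1485]
tcp_rot: [3.031, -0.828, -0.003]
wrist_force: [1.1, 0.2, 0.5]
width: 0.699
grip_force: 0.0
```

```bash
python3 -c "
from h import *
tomove([.5556,.0995,.13],-.55)
i,im=snap('wrist','w2.png')
print(proj(i,[.5556,.0995,.062]))"
```

```text
t 6.83 pos [0.554  0.0789 0.1485] yaw -0.533 d_tool_cm [-0.91 -1.86  1.85] wz 0.017 tilt [-1.8e-03  6.0e-04 -1.0e+00]
[289.06649879 218.24433268]
```

View pics/w2.png

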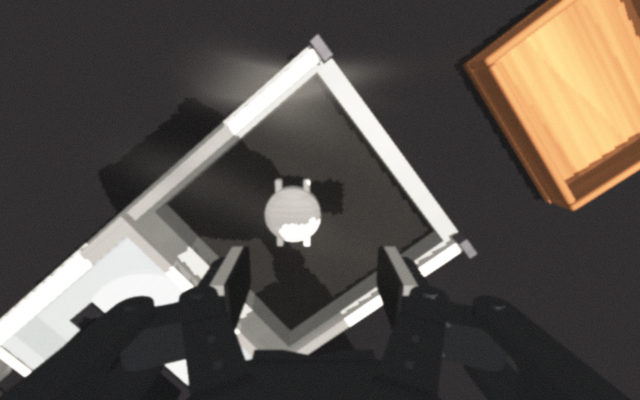

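The case now sits at (293,213). Its lugs (279/306,184 and 280/307,242) line up with the tool's x, so the grasp yaw is right.

Run:
```python
from h import *
i=optics.camera_info('wrist')
g=cv2.imread('pics/w2.png').min(2)[170:255,255:335]; m=(g>85).astype(np.uint8)*255
c=max(cv2.findContours(m,0,1)[0],key=cv2.contourArea)+[255,170]
print(cv2.boundingRect(c),cv2.minAreaRect(c),cv2.minEnclosingCircle(c))
x,y,w,h=cv2.boundingRect(c)
for p in((293,213),(x+w/2,y+h/2)):
    C=ray(i,*p,.06); print(C.round(4)); tomove([*C[:2],.053],-.545)
print(ray(i,x,213,.057)-ray(i,x+w,213,.057))
```

```text
(264, 178, 58, 70) ((292.5, 212.5), (69.0, 57.0), 90.0) ((293.0, 212.27536010742188), 37.826019287109375)
[0.5577 0.0953 0.06  ]
t 6.88 pos [0.5547 0.0788 0.1493] yaw -0.533 d_tool_cm [-0.57 -1.57  9.63] wz 0.012 tilt [-5.e-04 -2.e-04 -1.e+00]
[0.5577 0.0953 0.06  ]
t 6.88 pos [0.5547 0.0788 0.1493] yaw -0.533 d_tool_cm [-0.57 -1.57  9.63] wz 0.012 tilt [-5.e-04 -2.e-04 -1.e+00]
[ 2.26635353e-02  3.82792457e-02 -2.77555756e-17]
```

Request:
play_rows:
  commands:
    - [-0.35, -0.8, 1, 0, 0, 0.01]
    - [-0.3, -0.8, 1, 0, 0, 0]
    - [0, 0, 1.5, 0, 0, 0]
    - [0, 0, 1, 0, 0, 0]
    - [0, 0, 0, 0, 0, 0]

```text
time: 7.3
tool_pos: [0.5555, 0.0951, 0.1017]
tcp_rot: [3.024, -0.846, -0.007]
wrist_force: [-0.7, -0.9, -1.5]
width: 0.697
grip_force: 0.0
```

Run:
```python
from h import *
tomove([.5577,.0953,.0525],-.545)
i,im=snap('wrist','w3.png')
g=im.min(2)[150:300,220:380]; m=(g>85).astype(np.uint8)*255
for c in cv2.findContours(m,0,1)[0]:
    if cv2.contourArea(c)>800: print(cv2.boundingRect(c+[220,150]))
print(proj(i,[.5577,.0953,.062]))
```

```text
t 7.3 pos [0.5555 0.0951 0.1017] yaw -0.545 d_tool_cm [ 0.2  -0.14  4.92] wz -0.0 tilt [-0.0037  0.0028 -1.    ]
(276, 183, 71, 84)
[311.49702833 226.4238374 ]
```

View pics/w3.png

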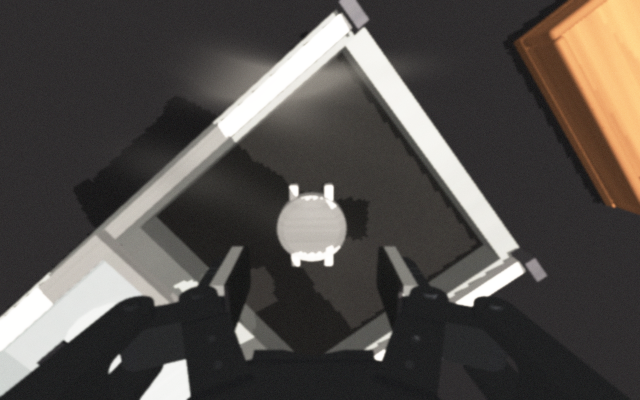

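The case is at (311,225), midway between the fingertips and matching the predicted pixel. Descending.

Request:
play_rows:
  commands:
    - [0.15, -0.1, 1, 0, 0, 0]
    - [0, 0, 1.2, 0, 0, 0]
    - [0, 0, 1.2, 0, 0, 0]
    - [0, 0, 0.9, 0, 0, 0]
    - [0, 0, 0.4, 0, 0, 0]

```text
time: 7.77
tool_pos: [0.5576, 0.0946, 0.0548]
tcp_rot: [3.023, -0.849, -0.005]
wrist_force: [0.0, -0.0, -0.9]
width: 0.702
grip_force: 0.0
```

Request:
play_rows:
  commands:
    - [0, 0, 0, 0, 0, 0]
    - [0, 0, 0, 0, 0, 0]

```text
time: 7.93
tool_pos: [0.559, 0.0948, 0.0568]
tcp_rot: [3.024, -0.849, -0.001]
wrist_force: [0.2, -0.3, -0.3]
width: 0.7
grip_force: 0.0
```

Request:
play_rows:
  commands:
    - [-0.1, 0, 0.3, 0, 0, 0]
    - [0, 0, 0, 0, 0, 0]

```text
time: 8.1
tool_pos: [0.5586, 0.0955, 0.0544]
tcp_rot: [-3.025, 0.849, -0.001]
wrist_force: [-1.2, 0.6, 0.1]
width: 0.702
grip_force: 0.0
```

Request:
play_rows:
  commands:
    - [0, 0, 0, 0, 0, 0]
    - [0, 0, 0, 0, 0, 0]
    - [0, 0, 0, 0, 0, 0]
    - [0, 0, 0, 0, 0, 0]
    - [0, 0, 0, 0, 0, 0]
  grip: 1
  force: 40

```text
time: 8.52
tool_pos: [0.5588, 0.0955, 0.0552]
tcp_rot: [-3.024, 0.849, -0.001]
wrist_force: [-2.2, -0.2, 5.6]
width: 0.46
grip_force: 40.0
```

Request:
play_rows:
  commands:
    - [0, 0, -0.5, 0, 0, 0]
    - [0, 0, -1.5, 0, 0, 0]
    - [0, 0, -2.5, 0, 0, 0]
    - [0, 0, -3, 0, 0, 0]
    - [0, 0, -3, 0, 0, 0]

```text
time: 8.93
tool_pos: [0.5574, 0.0953, 0.1594]
tcp_rot: [3.024, -0.849, -0.003]
wrist_force: [-0.4, 0.5, -0.6]
width: 0.46
grip_force: 40.4
```

Run:
```python
from h import *
tomove([.517,-.153,.15])
print(sensors.read_state()['width'],sensors.read_state()['grip_force'])
snap('wrist','w4.png')
```

```text
t 8.93 pos [0.5574 0.0953 0.1594] yaw -0.547 d_tool_cm [ 9.47 23.31  0.95] wz None tilt [-0.0017  0.0013 -1.    ]
0.4595835687172694 40.3769869543612
```

View pics/w4.png

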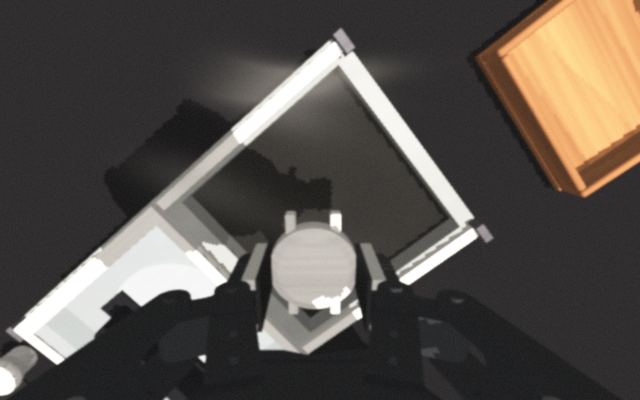

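The case is held level and centred between the pads at (314,262). Next I carry it to the tote.

Request:
play_rows:
  commands:
    - [0.5, 1.3, 0, 0, 0, 0]
    - [0.9, 2.2, 0, 0, 0, 0]
    - [1.1, 2.7, 0, 0, 0, 0]
    - [1.1, 2.7, 0, 0, 0, 0]
    - [1.1, 2.7, 0, 0, 0, 0]

```text
time: 9.4
tool_pos: [0.5367, -0.0295, 0.1579]
tcp_rot: [3.024, -0.847, -0.003]
wrist_force: [-0.2, -0.1, -0.6]
width: 0.457
grip_force: 40.4
```

Request:
play_rows:
  commands:
    - [1.1, 2.7, 0, 0, 0, 0]
    - [1.1, 2.7, 0, 0, 0, 0]
    - [1.1, 2.7, 0, 0, 0, 0]
    - [0.9, 2.3, 0, 0, 0, 0]
    - [0.6, 1.3, 0, 0, 0, 0]

```text
time: 9.82
tool_pos: [0.5163, -0.1556, 0.1579]
tcp_rot: [3.023, -0.851, -0.004]
wrist_force: [0.2, 0.3, -0.2]
width: 0.463
grip_force: 40.4
```

Request:
play_rows:
  commands:
    - [0, 0, 0, 0, 0, 0]
    - [0, 0, 0, 0, 0, 0]

```text
time: 9.98
tool_pos: [0.5171, -0.1536, 0.1581]
tcp_rot: [-3.023, 0.852, 0.003]
wrist_force: [-0.0, 0.3, -1.8]
width: 0.458
grip_force: 40.4
```

Run:
```python
from h import *
tomove([.517,-.153,.012])
i,im=snap('wrist','w5.png')
print(proj(i,[.517,-.153,.007]),proj(i,[.517,-.153,.035]))
```

```text
t 9.98 pos [ 0.5171 -0.1536  0.1581] yaw -0.55 d_tool_cm [-1.000e-02 -5.000e-02  1.461e+01] wz None tilt [-2.1e-03  2.0e-04 -1.0e+00]
[313.06884324 186.7802055 ] [313.06717397 194.48216037]
```

View pics/w5.png

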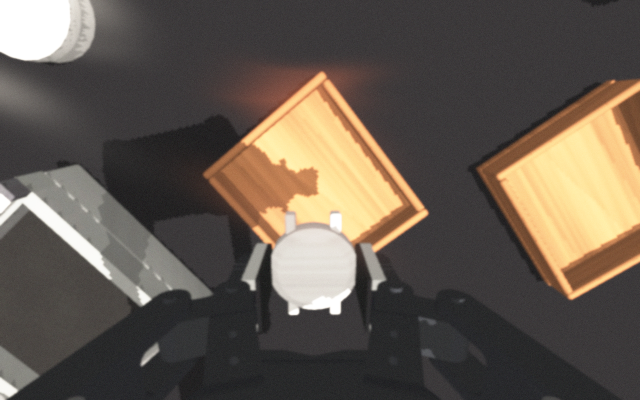

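The tote's rim corners at (206,176), (322,74) and (426,212) put its centre at (316,194). The prediction was (313,194), so I can lower here.

Request:
play_rows:
  commands:
    - [0, 0, 2, 0, 0, 0]
    - [0, 0, 3, 0, 0, 0]
    - [0, 0, 3, 0, 0, 0]
    - [0, 0, 2.5, 0, 0, 0]
    - [0, 0, 1.5, 0, 0, 0]

```text
time: 10.45
tool_pos: [0.5159, -0.1508, 0.0358]
tcp_rot: [-3.025, 0.846, 0.008]
wrist_force: [-0.6, -0.6, -0.8]
width: 0.457
grip_force: 40.4
```

Request:
play_rows:
  commands:
    - [0, 0, 1, 0, 0, 0]
    - [0, 0, 0.5, 0, 0, 0]
    - [0, 0, 0, 0, 0, 0]
    - [0, 0, 0, 0, 0, 0]

```text
time: 10.78
tool_pos: [0.5191, -0.1528, 0.0249]
tcp_rot: [3.025, -0.848, 0.002]
wrist_force: [0.2, -0.4, -0.7]
width: 0.457
grip_force: 40.4
```

Request:
play_rows:
  commands:
    - [0, 0, 0.4, 0, 0, 0]
    - [0, 0, 0.4, 0, 0, 0]
    - [0, 0, 0, 0, 0, 0]
    - [0, 0, 0, 0, 0, 0]

```text
time: 11.12
tool_pos: [0.5183, -0.153, 0.0165]
tcp_rot: [3.025, -0.849, 0.0]
wrist_force: [0.3, -0.3, -0.3]
width: 0.456
grip_force: 40.4
```

Request:
play_rows:
  commands:
    - [0, 0, 0.2, 0, 0, 0]
    - [0, 0, 0, 0, 0, 0]
    - [0, 0, 0, 0, 0, 0]

```text
time: 11.37
tool_pos: [0.5183, -0.153, 0.0143]
tcp_rot: [-3.025, 0.849, 0.0]
wrist_force: [0.2, -0.0, -0.8]
width: 0.46
grip_force: 40.4
```

Request:
play_rows:
  commands:
    - [0, 0, 0.15, 0, 0, 0]
    - [0, 0, 0, 0, 0, 0]
    - [0, 0, 0, 0, 0, 0]

```text
time: 11.62
tool_pos: [0.5182, -0.1529, 0.0127]
tcp_rot: [-3.025, 0.849, 0.0]
wrist_force: [0.5, 0.2, -1.5]
width: 0.461
grip_force: 40.4
```

Request:
play_rows:
  commands:
    - [0, 0, 0.1, 0, 0, 0]
    - [0, 0, 0, 0, 0, 0]
    - [0, 0, 0, 0, 0, 0]

```text
time: 11.87
tool_pos: [0.5185, -0.153, 0.0122]
tcp_rot: [3.025, -0.849, 0.0]
wrist_force: [-1.7, 0.5, 5.3]
width: 0.457
grip_force: 40.9
```

Request:
play_rows:
  commands:
    - [0, 0, 0.1, 0, 0, 0]
    - [0, 0, 0, 0, 0, 0]
    - [0, 0, 0, 0, 0, 0]

```text
time: 12.12
tool_pos: [0.5185, -0.153, 0.0121]
tcp_rot: [3.025, -0.849, -0.0]
wrist_force: [-4.9, 1.2, 11.5]
width: 0.459
grip_force: 41.6
```

Request:
play_rows:
  commands:
    - [0, 0, -0.1, 0, 0, 0]
    - [0, 0, 0, 0, 0, 0]

```text
time: 12.28
tool_pos: [0.5187, -0.1531, 0.0122]
tcp_rot: [3.025, -0.849, 0.002]
wrist_force: [-1.3, 0.9, 5.1]
width: 0.461
grip_force: 41.0
```

Request:
play_rows:
  commands:
    - [0, 0, 0, 0, 0, 0]
    - [0, 0, 0, 0, 0, 0]
    - [0, 0, 0, 0, 0, 0]
    - [0, 0, 0, 0, 0, 0]
  grip: 0.35

```text
time: 12.62
tool_pos: [0.5181, -0.1529, 0.0114]
tcp_rot: [-3.025, 0.849, 0.001]
wrist_force: [0.5, 0.3, 0.2]
width: 0.65
grip_force: 0.0
```

Request:
play_rows:
  commands:
    - [0, 0, -0.5, 0, 0, 0]
    - [0, 0, -1, 0, 0, 0]
    - [0, 0, -1.5, 0, 0, 0]
    - [0, 0, -3, 0, 0, 0]
    - [0, 0, -4, 0, 0, 0]

```text
time: 13.03
tool_pos: [0.5156, -0.1521, 0.1105]
tcp_rot: [-3.024, 0.849, 0.01]
wrist_force: [0.0, -1.1, 1.0]
width: 0.649
grip_force: 0.0
```

Request:
play_rows:
  commands:
    - [0, 0, -4, 0, 0, 0]
    - [-2, -1, -3, 0, 0, 0]
    - [-3, 0, 0, 0, 0, 0]
    - [-3, 0, 0, 0, 0, 0]
    - [0, 0, 0, 0, 0, 0]

```text
time: 13.45
tool_pos: [0.4511, -0.1005, 0.1825]
tcp_rot: [-3.025, 0.847, 0.004]
wrist_force: [-1.1, 0.6, 0.4]
width: 0.651
grip_force: 0.0
```

Run:
```python
from h import *
tomove([.517,-.153,.2])
i,im=snap('wrist','w6.png'); j,sc=snap('scene','s6.png')
a=cv2.resize(im,(480,300)); b=cv2.resize(sc[90:340,150:550],(480,300))
cv2.imwrite('pics/both.png',np.vstack([a,b])[:,:,::-1])
```

```text
t 13.45 pos [ 0.4511 -0.1005  0.1825] yaw -0.546 d_tool_cm [ 8.35  1.06 -1.77] wz None tilt [-0.0023 -0.     -1.    ]
```

View pics/both.png

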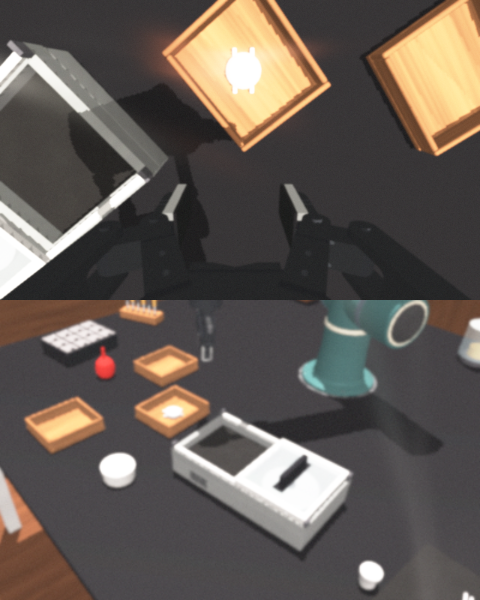

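The watch case lies flat on the tote floor at (242,70). The guard is shut over the disc, and the tin, loupe and blower are where they started. Handing in.

```bash
python3 -c "
from h import *
print(order.finish_job())"
```

```text
the job is handed in; nothing more can be done
None
```

The guard is pushed to its far stop over the lapping disc, the watch case lies flat and released in the leftmost tote, and the job was handed in at about 13.5 s with the loupe, tin and blower not disturbed.

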